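# Push-over test of two handheld radios

## Task

Do the push-over test on the two handheld radios that stand free on the steel plate: with the fingertips push each one gently on the upper part of its back (the belt-clip side), so that it tips forward over its bottom front edge and falls freely, by itself, flat on its front on the plate. Do not grip, lift or shove the radios along, and do not touch them again once they are falling or down. Leave the spare radio in its charger, the battery pack and the brass weight where they are.

Things in the scene. Friction and masses are not known exactly. Their poses are not given: they have to be found in the camera images.
- radio_left: dark plastic handheld radio, body 36 (x) x 58 (y) x 128 (z) mm, 0.22 to 0.45 kg, standing loose on its flat base on the robot's left half of the plate. Origin: centre of the underside. +x: out of its flat front (display, loudspeaker slots, keypad), 18 mm from the origin; +z: up. The front looks anywhere from straight away from the robot to straight left; there is room on the plate to fall that way
- radio_left_mid (a point): centre of the body of radio_left, 64 mm above its underside, axes as the radio's. Both radios: on top a stub antenna at y = -19 mm (13 mm thick, tip 158 mm above the base) and two knobs (to 140 mm); on the back (x = -18 mm) a steel belt clip 26 mm wide, 32 to 90 mm above the base, standing out to x = -30 mm; above it the back is plain
- radio_left_toe (a point): middle of the bottom front edge of radio_left, over which it must tip, axes as the radio's. Both radios balance on this edge when leaned forward about 16 degrees (their top back edge then some 35 mm farther forward) and beyond that fall by themselves; under 2 N at the top of the back tips them
- radio_right: radio of the same kind, size, mass range and axes as radio_left, standing loose on the robot's right half of the plate. Its front looks anywhere from straight away from the robot to straight right; there is room on the plate to fall that way
- radio_right_mid (a point): centre of the body of radio_right, 64 mm above its underside, axes as the radio's.
- radio_right_toe (a point): middle of the bottom front edge of radio_right, over which it must tip, axes as the radio's
- plate: bare steel test plate fixed on the bench, 470 (x) x 780 (y) x 10 (z) mm. Origin: centre of its underside, on the bench; its top is 10 mm above
- radio_spare: spare radio of the same kind and size, standing in the desk charger on the middle of the plate's far side; to be left alone. Origin: centre of its underside, which stands 14 mm above the plate; front to +x
- charger: black desk charger, 66 x 86 x 42 mm, loose on the plate, with the spare radio in its pocket. Origin: centre of its underside. To be left alone
- battery: spare battery pack lying flat on the middle of the plate between the radios, 96 (x) x 54 (y) x 17 mm, loose. Origin: centre of its underside. To be left alone
- weight: small brass check weight with a knob, 45 mm diameter, 60 mm high, standing on the middle of the plate between the radios, loose. Origin: centre of its underside. To be left alone
Mind the look-alikes: they are no part of the job. What is shaped like the radio_left but white is not meant.

How it is judged:
By the outcome, as a careful person would: the job done as asked, in the order asked, and still so for the second after the job is handed in, with the robot touching nothing.
It also fails if it takes over 37 s, if anything falls off the work surface, if the arm or the gripper's body presses on something with over 40 N, if the wrist force passes 120 N, or if a joint passes its speed limit or range.

## Robot

A 6-joint arm with a two-finger parallel gripper is mounted at the origin on the work surface. World frame = base frame: x ahead of the robot, y to its left, z up, the work surface at z = 0. Lengths are in mm, angles in rad, forces in N, time in s.
With the tool pointing down it reaches from about 350 to 975 mm from the base axis. Payload 7.1 kg.
Tool frame: the origin (TCP) lies between the finger pads; the fingertips stand 19 mm ahead of it and the grasp point (between the pads) is the TCP; y points along the fingers, z is the direction in which the jaws open and shut, and the axes are right-handed (so a half turn about y gives the same grasp; the last joint's range is limited). The gripper opens to 88 mm and grips with 3 to 60 N. Pads are 20 mm wide; open, the fingers measure 115 mm over their backs; the gripper's body (75 mm by 178 mm) begins 61 mm behind the grasp point.
Start: joints at [-1.209, 0.423, 1.63, -0, 1.089, -0.019], TCP at [232.306, -580.206, 241.675] pointing down, gripper open.
Joint ranges: [-3, 3], [-0.9, 2.11], [0.09, 2.58], [-1.31, 4.45], [0.11, 2.69], [-2.54, 2.54]. Speed limits (rad/s): [2.39, 2.39, 3.01, 3.14, 3.14, 3.14].

## Interface

Orientations are given as a rotation vector (axis times angle).
In Python, from workcell import ctrl gives the robot as it stands.
- The arm moves only by the tool servo_tool, never from a script. Its argument "moves" is text: rows parted by semicolons, each of 6 numbers parted by spaces: the shift along the world's x, y, z in m, then the turn, a rotation vector about the world's x, y, z in degrees. A call has 1 to 8 rows; each row is the pose to reach, as a shift and turn from the pose commanded when the call began; what a row does not reach only later rows make up. A row lasts 1/8 s, in which the tool goes at most 62.5 mm and 10.7 degrees, less where a joint would pass 70% of its speed; a pose out of reach is approached as far as the arm can. A call with a gripper value outside its range is refused whole. "hand" is the closure in counts, from 0 (fully open) to 255 (shut), set as the call begins (left out, the last holds). The fingers move at their own pace and stop on an object; the grip force is fixed at half the most. Time passes only in rows, so rows that repeat a pose let the fingers close. It gives the time, the measured TCP pose, the force and the opening at its end, in the units of the state.
- ctrl.get_obs(): the state, without advancing time (a new reading comes with each control period).
- ctrl.get_image(name): name is "scene" or "top" or "wrist"; returns a dict with "pixels" (384x512x3 uint8, red, green, blue), "depth" (384x512 float32, mm along the optical axis (not along the pixel's ray), 0 where there is no reading), "vertical_fov" (degrees; the focal length in pixels is half the picture's height over the tangent of half this angle, whatever the lens; pixels are square), "cx", "cy" (the principal point, pixels), "xyz" and "attitude" of the camera in the world; the wrist camera has in their place "T_tool_cam" (4x4, takes a point from camera to tool coordinates, whose origin is the TCP and whose axes are the tool frame's). Camera axes: x right, y up, looking along -z (the intrinsics and any distortion apply to the point x, -y, -z); pixel columns grow to the right and rows downward; lengths in mm; the calibration is good to about 2 mm. The wrist camera is an equidistant fisheye: a pixel r from the principal point sees the ray r / f radians off the axis. A picture is of the moment at which its call begins: read the wrist's pose just before it.
- ctrl.close_job(): hands the job in, once; it reports no verdict.
The state is a dict: "t": time; "qpos": joint angles; "qvel": joint speeds; "joint_torque": joint torques, N m; "ee_pos": TCP position; "orientation": TCP orientation; "ft_force": force on the tool from outside, world axes, zero at the start; "moment": the same for the moment, N m; "width": finger opening in mm.
Only numpy, scipy, OpenCV 4.12 (cv2) and the standard library are available. Lean on these libraries where they do the work, as an engineer would, in place of code of your own. Each camera call takes 0.05 s, during which the arm holds its last target.

## Working session

There is one attempt and no reset: what is moved stays moved. The work goes in short steps, Python scripts to look and compute and a tool call to move; the robot and the scene stay as the last step left them, time stands still between calls to the robot, and variables do not carry over. Pictures are saved under pics/ and viewed, and the job is handed in when it is done.

Besides the shell and the picture viewer there is one more tool, called as name(argument=value, ...) on one line, values as JSON. servo_tool: Moves the arm, as the interface text tells. Its arguments: {"type":"object","properties":{"moves":{"type":"string"},"hand":{"type":"number"}},"required":["moves"]}

```bash
mkdir -p pics; ls; cat > h.py <<'E'
import numpy as np, cv2
from scipy.spatial.transform import Rotation as R
from workcell import ctrl
def cam(name):
    d=ctrl.get_image(name); return d
def rot(a):
    a=np.array(a,float)
    return a if a.shape==(3,3) else R.from_rotvec(a).as_matrix()
def cloud(d):
    p=d["pixels"];z=d["depth"];h,w=z.shape
    f=h/2/np.tan(np.radians(d["vertical_fov"])/2)
    u,v=np.meshgrid(np.arange(w),np.arange(h))
    X=np.stack([(u-d["cx"])/f*z,-(v-d["cy"])/f*z,-z],-1)
    return X@rot(d["attitude"]).T+np.array(d["xyz"])
E
python3 - <<'E'
from h import *
o=ctrl.get_obs();print(o)
for n in ("scene","top"):
    d=cam(n);print({k:v for k,v in d.items() if k not in("pixels","depth")})
    cv2.imwrite(f"pics/{n}0.png",d["pixels"][...,::-1]);
    np.savez(f"{n}0.npz",P=cloud(d) if not any('dist' in k for k in d) else cloud(d),px=d["pixels"],z=d["depth"])
E
```

```text
pics
{'t': 0.0, 'qpos': array([-1.20900666e+00,  4.23804527e-01,  1.63068901e+00, -8.15508191e-06,
        1.08861707e+00, -1.90357408e-02]), 'qvel': array([-0.00084862,  0.00111282, -0.0008754 , -0.00142516,  0.0017764 ,
       -0.00132628]), 'joint_torque': array([-1.45229329e-03, -5.44637990e+01, -2.73668557e+01,  6.42918237e-02,
        2.27236538e-02, -1.15460157e-04]), 'ee_pos': array([ 232.11707341, -579.72552809,  240.92474781]), 'orientation': array([-0.3882976 ,  2.01463357, -2.01156964]), 'ft_force': array([ 0.15442039,  0.0058893 , -0.38249585]), 'moment': array([0.04072764, 0.00281485, 0.06587492]), 'width': 87.68634081022125}
{'vertical_fov': 51.877106227999064, 'cx': 257.18472912427524, 'cy': 187.70180902778927, 'xyz': array([1312.15348923,   -2.19558964,  873.81750987]), 'attitude': array([0.61576703, 0.49983907, 1.30004514])}
{'vertical_fov': 53.909790307591436, 'cx': 258.7542590227781, 'cy': 189.7578993147795, 'xyz': array([525.94394807, 158.74939737, 944.75502275]), 'attitude': array([ 0.09044877, -0.08381303, -1.59306596])}
```

View pics/scene0.png

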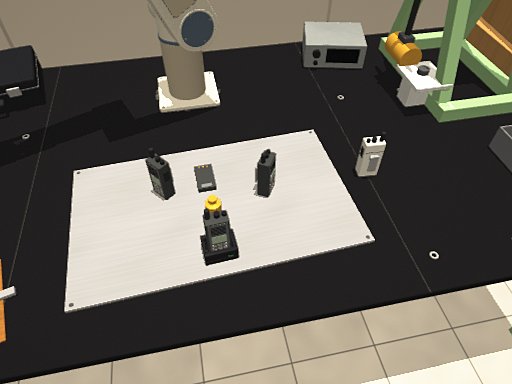

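View pics/top0.png

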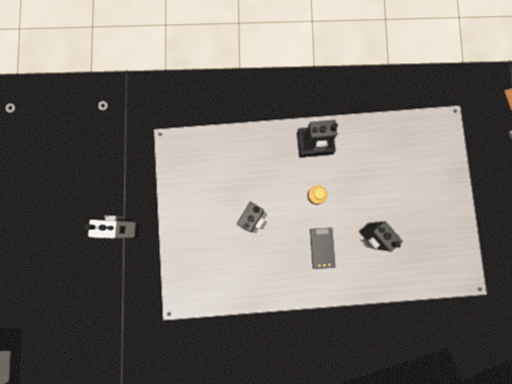

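The scene view shows the left radio at about (265,172) and the right one at (160,175). In the top view they are at about (253,217) and (380,236). The white look-alike is off the plate at (110,228) in the top view. Next I'll measure both radios from the depth data.

```bash
python3 - <<'E'
import numpy as np,cv2
from scipy.spatial.transform import Rotation as R
S=np.load("scene0.npz");T=np.load("top0.npz")
for nm,D in(("scene",S),("top",T)):
    P=D["P"];z=D["z"];ok=z>0
    m=ok&(P[...,0]>150)&(P[...,0]<900)&(abs(P[...,1])<380)
    pl=P[m];print(nm,"plate z median",np.median(pl[:,2]))
    up=m&(P[...,2]>25)&(P[...,2]<190)
    n,l,st,c=cv2.connectedComponentsWithStats(up.astype(np.uint8))
    for i in range(1,n):
        if st[i,4]<40: continue
        q=P[l==i];print(i,st[i],"min",q.min(0).round(),"max",q.max(0).round(),"med",np.median(q,0).round())
        b=q[(q[:,2]>120)&(q[:,2]<152)]  # top face
        t=q[(q[:,2]>130)&(q[:,2]<143)]
        if len(t)>8:
            r=cv2.minAreaRect(t[:,:2].astype(np.float32));print("  top face",len(t),r,np.round(t.mean(0)))
        a=q[q[:,2]>158]
        if len(a): print("  antenna",len(a),a.mean(0).round(1),a[:,2].max().round(1))
E
python3 - <<'E'
import cv2
a=cv2.imread("pics/top0.png");b=cv2.imread("pics/scene0.png")
f=lambda i,x,y:cv2.resize(i[y:y+70,x:x+90],None,fx=4.4,fy=4.2,interpolation=cv2.INTER_CUBIC)
import numpy as np
cv2.imwrite("pics/z0.png",np.vstack([np.hstack([f(a,210,185),f(a,335,200)]),np.hstack([f(b,220,135),f(b,115,135)])]))
E
```

```text
scene plate z median 8.455240082975365
1 [146 147  29  50 857] min [ 478. -141.   25.] max [544. -79. 170.] med [ 526. -108.  103.]
  top face 179 ((510.67291259765625, -110.73704528808594), (59.46965026855469, 36.58417892456055), 39.09311294555664) [ 518. -110.  137.]
  antenna 25 [ 496.1 -119.1  165.1] 170.4
2 [255 149  21  46 730] min [527. 150.  25.] max [593. 211. 171.] med [577. 174. 101.]
  top face 159 ((559.8290405273438, 180.70640563964844), (36.167510986328125, 58.43077850341797), 57.53787612915039) [568. 181. 137.]
  antenna 23 [575.5 167.3 165.4] 171.4
3 [194 164  23  25 392] min [436. -17.  25.] max [534.  39.  34.] med [486.  11.  28.]
4 [ 200  195   39   67 1699] min [593. -26.  25.] max [780.  63. 185.] med [760.  18.  71.]
  top face 87 ((759.9637451171875, 15.908670425415039), (59.0074577331543, 20.1407413482666), 75.61477661132812) [761.  20. 137.]
  antenna 110 [743.   14.1 168.3] 184.6
top plate z median 9.154309575873242
1 [ 297  119   41   38 1240] min [709. -25.  26.] max [776.  65. 184.] med [731.  28. 112.]
  top face 55 ((731.1430053710938, 27.580707550048828), (64.22027587890625, 28.33880615234375), 62.288429260253906) [731.  28. 136.]
  antenna 116 [740.7  18.  168.7] 183.9
2 [307 185  20  19 294] min [590.   1.  26.] max [634.  44.  74.] med [610.  25.  53.]
3 [237 201  28  31 529] min [528. 151.  27.] max [592. 209. 171.] med [556. 179. 138.]
  top face 362 ((559.5498657226562, 182.1875457763672), (36.41187286376953, 57.63517379760742), 58.032108306884766) [560. 183. 138.]
  antenna 27 [573.4 169.  167.9] 171.1
4 [360 221  43  31 901] min [ 479. -140.   26.] max [544. -79. 171.] med [510. -98. 136.]
  top face 361 ((511.5335388183594, -109.05715942382812), (57.184547424316406, 36.916446685791016), 38.45478439331055) [ 512. -107.  138.]
  antenna 40 [ 494.5 -117.3  166.3] 171.1
5 [310 228  25  41 833] min [436. -15.  25.] max [532.  40.  34.] med [485.  13.  28.]
```

View pics/z0.png

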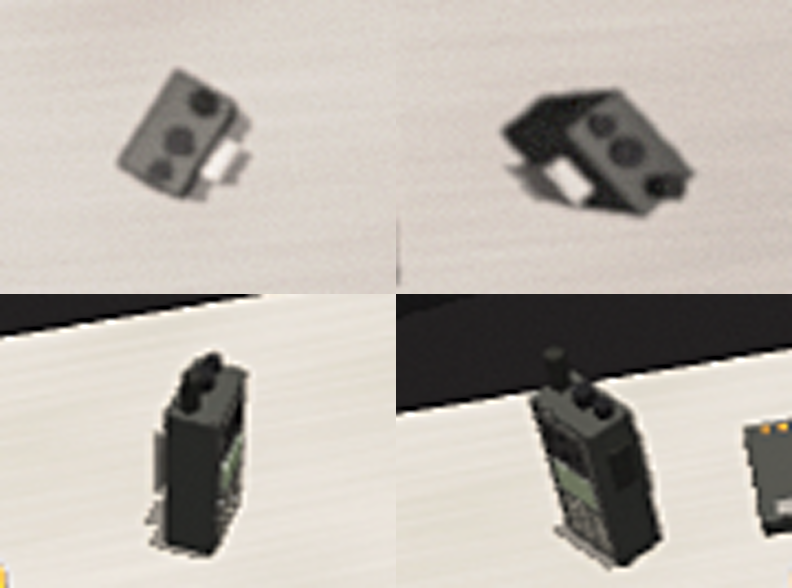

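```bash
python3 - <<'E'
from h import *
o=ctrl.get_obs();M=R.from_rotvec(o["orientation"]).as_matrix();print(M.round(3),o["t"])
d=cam("wrist");print(np.round(d["T_tool_cam"],3),d["vertical_fov"])
cv2.imwrite("pics/w0.png",d["pixels"][...,::-1])
for nm,c,a in(("R",(511,-110),-51.2),("L",(560,181.7),57.8)):
    a=np.radians(a);f=np.array([np.cos(a),np.sin(a),0]);y=np.array([-f[1],f[0],0])
    for s in(1,-1):
        zt=s*y;yt=np.array([0,0,-1.]);xt=np.cross(yt,zt)
        D=np.c_[xt,yt,zt];rv=R.from_matrix(D@M.T).as_rotvec(degrees=True);print(nm,s,rv.round(1),"toolx",xt.round(2))
    for dist in(70,28,-5): print(dist,(np.array(c)-dist*f[:2]).round(1), "shift",((np.array(c)-dist*f[:2])-o["ee_pos"][:2]).round(1))
E
```

```text
[[-0.928 -0.     0.372]
 [-0.372  0.001 -0.928]
 [-0.    -1.    -0.001]] 0.1
[[ 1.00000e-03 -9.68000e-01 -2.52000e-01 -6.75090e+01]
 [ 1.00000e-03  2.52000e-01 -9.68000e-01 -1.41905e+02]
 [ 1.00000e+00  0.00000e+00  1.00000e-03  3.80000e-02]
 [ 0.00000e+00  0.00000e+00  0.00000e+00  1.00000e+00]] 65.70646984690485
R 1 [-0.00e+00 -1.00e-01  1.07e+02] toolx [ 0.63 -0.78  0.  ]
R -1 [ -0.1   0.  -73. ] toolx [-0.63  0.78  0.  ]
70 [467.1 -55.4] shift [235.  524.3]
28 [493.5 -88.2] shift [261.3 491.6]
-5 [ 514.1 -113.9] shift [282.  465.9]
L 1 [-1.00e-01  1.00e-01 -1.44e+02] toolx [0.53 0.85 0.  ]
L -1 [-0.1 -0.  36. ] toolx [-0.53 -0.85 -0.  ]
70 [522.7 122.5] shift [290.6 702.3]
28 [545.1 158. ] shift [312.9 737.8]
-5 [562.7 185.9] shift [330.5 765.7]
```

View pics/w0.png

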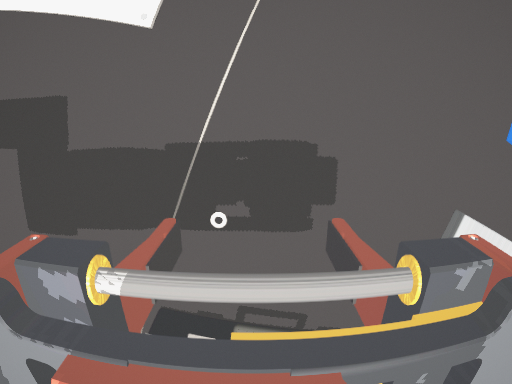

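The fit gives:
- **Left radio:** centre (560, 182), front facing 57.8°.
- **Right radio:** centre (511, -110), front facing -51.2°.

The antenna position and clip side agree with both fits. I'll move behind the right radio first.

servo_tool(moves="0.029 0.065 0 0 0 10; 0.056 0.122 0 0 0 20; 0.080 0.179 0 0 0 30; 0.104 0.236 0 0 0 40; 0.128 0.293 0 0 0 50; 0.152 0.350 0 0 0 60; 0.176 0.407 0 0 0 70; 0.200 0.464 0 0 0 80", hand=211)

```text
t: 1.15
ee_pos: [430.7, -119.2, 241.8]
orientation: [-1.302, 1.051, -1.052]
ft_force: [-0.1, -0.6, 0.1]
width: 15.3
```

servo_tool(moves="0.016 0.040 0 0 0 10; 0.035 0.061 0 0 0 20; 0.035 0.061 -0.020 0 0 27; 0.035 0.061 -0.060 0 0 27; 0.035 0.061 -0.097 0 0 27; 0.035 0.061 -0.097 0 0 27; 0.035 0.061 -0.097 0 0 27")

```text
t: 2.02
ee_pos: [465.8, -60.2, 145.5]
orientation: [-1.456, 0.697, -0.698]
ft_force: [0.7, 0.4, -0.3]
width: 15.4
```

```bash
cat > look.py <<'E'
import sys
from h import *
n=sys.argv[1];k=sys.argv[2]
o=ctrl.get_obs();M=R.from_rotvec(o["orientation"]).as_matrix();print(o["t"],o["ee_pos"],o["ft_force"],M.round(3).tolist())
ims=[]
for c in ("scene","top"):
    d=cam(c);p=d["pixels"][...,::-1]
    x,y={"Rscene":(105,110),"Rtop":(310,170),"Lscene":(205,110),"Ltop":(195,150)}[k+c]
    ims.append(cv2.resize(p[y:y+110,x:x+110],None,fx=3.6,fy=3.6,interpolation=cv2.INTER_CUBIC))
cv2.imwrite(f"pics/{n}.png",np.hstack(ims))
E
python3 look.py a1 R
```

```text
2.025 [465.81031006 -60.21971472 145.54536558] [ 0.68080791  0.37982532 -0.2854526 ] [[0.627, 0.001, 0.779], [-0.779, -0.0, 0.627], [0.001, -1.0, 0.0]]
```

View pics/a1.png

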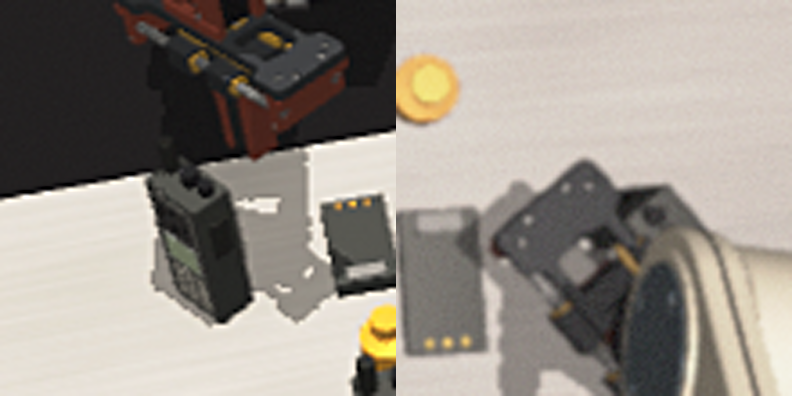

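The right radio is still standing at about (200,240) in the left crop, and the fingers are behind its back and clear of it. Next is a slow approach.

servo_tool(moves="0.0094 -0.0053 0 0 0 0; 0.0156 -0.0131 0 0 0 0; 0.0206 -0.0193 0 0 0 0; 0.0232 -0.0224 0 0 0 0; 0.0250 -0.0247 0 0 0 0; 0.0269 -0.0270 0 0 0 0; 0.0282 -0.0287 0 0 0 0; 0.0294 -0.0302 0 0 0 0")

```text
t: 3.12
ee_pos: [494.6, -90.3, 144.7]
orientation: [-1.456, 0.697, -0.697]
ft_force: [-0.3, 0.3, 0.5]
width: 15.1
```

```bash
python3 look.py a2 R
```

```text
3.125 [494.5933545  -90.29178319 144.65433466] [-0.34115525  0.28275929  0.48497023] [[0.627, -0.0, 0.779], [-0.779, 0.0, 0.627], [-0.0, -1.0, -0.0]]
```

View pics/a2.png

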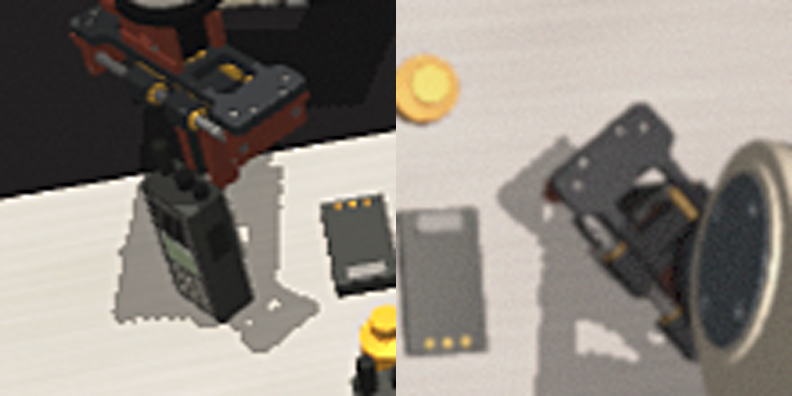

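The top of the radio has moved about 5 px and its base has stayed put, so it is starting to tilt. I'll keep pushing slowly.

servo_tool(moves="0.0016 -0.0020 0 0 0 0; 0.0031 -0.0039 0 0 0 0; 0.0047 -0.0058 0 0 0 0; 0.0063 -0.0078 0 0 0 0; 0.0078 -0.0097 0 0 0 0; 0.0094 -0.0117 0 0 0 0; 0.0110 -0.0136 0 0 0 0; 0.0119 -0.0148 0 0 0 0")

```text
t: 4.22
ee_pos: [506.7, -105.3, 144.7]
orientation: [-1.456, 0.697, -0.697]
ft_force: [-0.2, 0.6, 0.2]
width: 15.4
```

```bash
python3 look.py a3 R
```

```text
4.225 [ 506.66527746 -105.2611276   144.67414067] [-0.17510112  0.64114512  0.21177839] [[0.627, 0.0, 0.779], [-0.779, -0.0, 0.627], [0.0, -1.0, 0.0]]
```

View pics/a3.png

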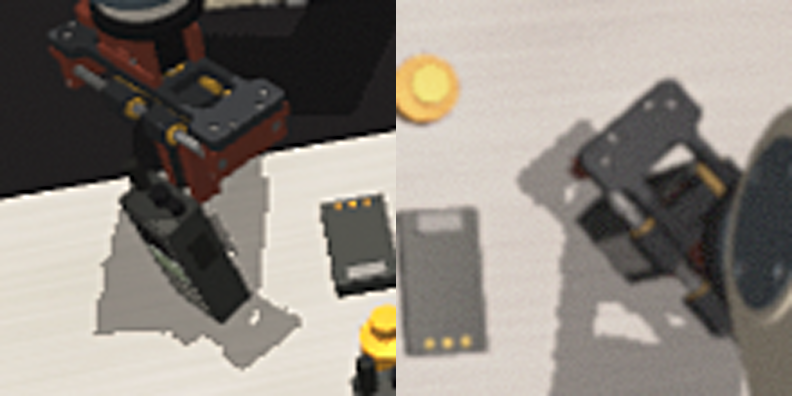

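servo_tool(moves="0.0010 -0.0012 0 0 0 0; 0.0020 -0.0024 0 0 0 0; 0.0030 -0.0036 0 0 0 0; 0.0038 -0.0047 0 0 0 0")

```text
t: 4.82
ee_pos: [510.4, -109.9, 144.7]
orientation: [-1.456, 0.697, -0.697]
ft_force: [0.1, 0.6, 0.5]
width: 15.2
```

```bash
python3 look.py a4 R
```

```text
4.825 [ 510.41390811 -109.90336483  144.66724893] [0.0773647  0.6102785  0.45069181] [[0.627, -0.0, 0.779], [-0.779, -0.0, 0.627], [0.0, -1.0, -0.0]]
```

View pics/a4.png

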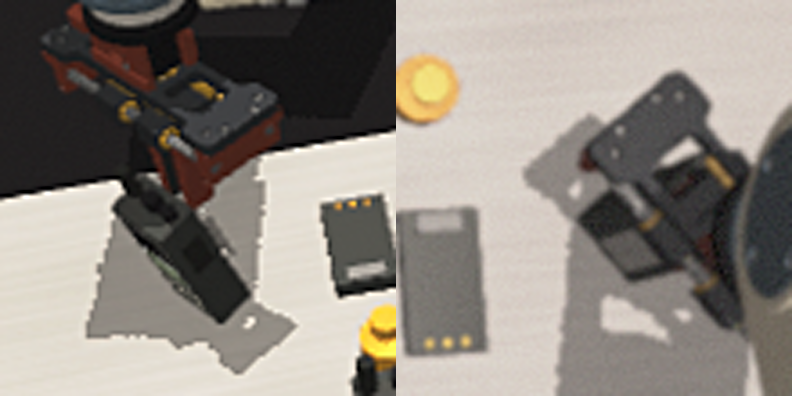

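servo_tool(moves="0.0010 -0.0012 0 0 0 0; 0.0020 -0.0024 0 0 0 0; 0.0030 -0.0036 0 0 0 0; 0.0030 -0.0036 0 0 0 0")

```text
t: 5.42
ee_pos: [513.4, -113.5, 144.7]
orientation: [-1.456, 0.697, -0.697]
ft_force: [-0.8, 0.4, 0.7]
width: 15.1
```

```bash
python3 look.py a5 R
```

```text
5.425 [ 513.42694006 -113.51742719  144.663508  ] [-0.80019334  0.41337666  0.68357221] [[0.627, 0.0, 0.779], [-0.779, -0.0, 0.627], [0.0, -1.0, 0.0]]
```

View pics/a5.png

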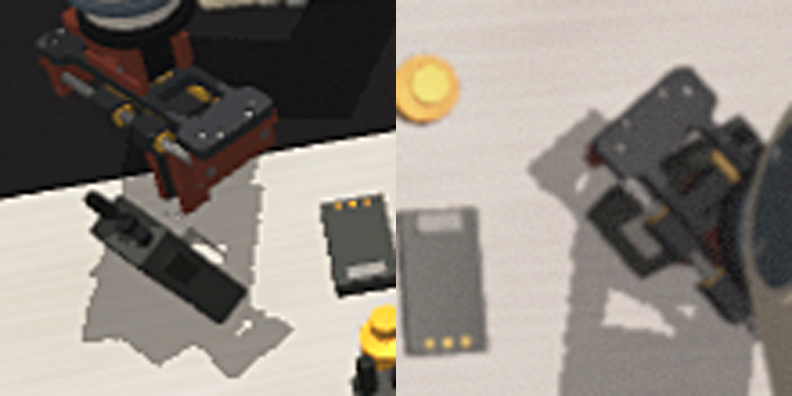

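The radio is clear of the fingertips and falling on its own. I'll retreat back and up, then go across to the left radio.

servo_tool(moves="-0.012 0.015 0.020 0 0 0; -0.020 0.025 0.060 0 0 0; -0.020 0.040 0.096 0 0 -10; -0.015 0.080 0.096 0 0 -20; -0.010 0.125 0.096 0 0 -30; -0.004 0.170 0.096 0 0 -40; 0.003 0.210 0.096 0 0 -50; 0.009 0.236 0.096 0 0 -60")

```text
t: 6.52
ee_pos: [522.3, 124.4, 240.7]
orientation: [-1.008, 1.479, -1.479]
ft_force: [0.8, -0.2, -0.0]
width: 14.9
```

```bash
python3 look.py a6 R; python3 look.py b0 L
```

```text
6.525 [522.31541866 124.41136809 240.72821341] [ 0.7849274  -0.24272651 -0.03455995] [[-0.365, 0.0, 0.931], [-0.931, 0.0, -0.365], [-0.0, -1.0, 0.0]]
6.625 [522.7225319  124.71832656 240.70764151] [ 0.16711047 -0.29153653 -0.09988783] [[-0.361, 0.001, 0.933], [-0.933, 0.0, -0.361], [-0.001, -1.0, 0.0]]
```

View pics/a6.png

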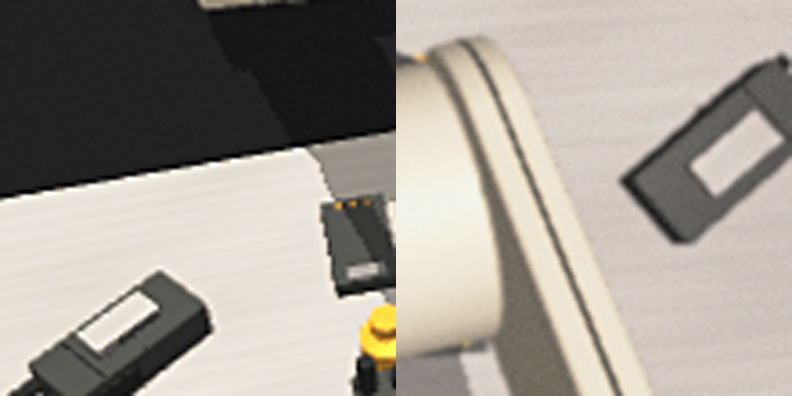

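View pics/b0.png

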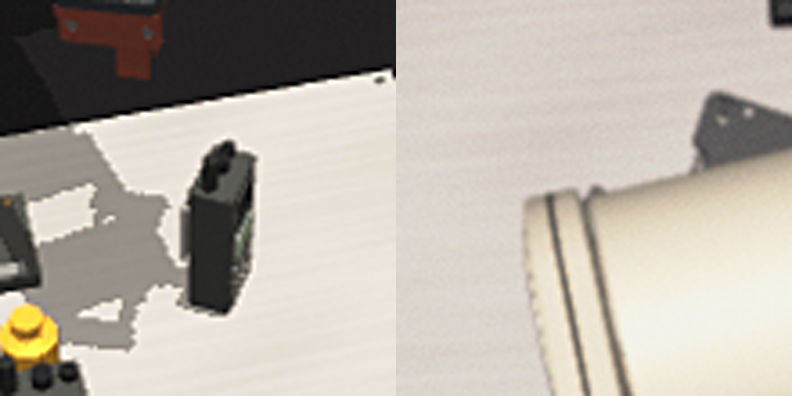

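The right radio is down flat, with its clip up. The left one is still standing. Next I'll turn and descend behind it.

servo_tool(moves="0 0 -0.030 0 0 -8; 0 0 -0.070 0 0 -11; 0 0 -0.096 0 0 -11; 0.0112 0.0171 -0.096 0 0 -11; 0.0160 0.0247 -0.096 0 0 -11; 0.0192 0.0298 -0.096 0 0 -11; 0.0208 0.0323 -0.096 0 0 -11; 0.0213 0.0331 -0.096 0 0 -11")

```text
t: 7.72
ee_pos: [543.7, 155.8, 145.1]
orientation: [-0.889, 1.609, -1.61]
ft_force: [-0.2, -0.5, 1.5]
width: 15.1
```

```bash
python3 look.py b1 L
```

```text
7.725 [543.72164468 155.78654119 145.12833169] [-0.19221753 -0.48598461  1.45500359] [[-0.532, 0.0, 0.847], [-0.847, -0.0, -0.532], [-0.0, -1.0, 0.0]]
```

View pics/b1.png

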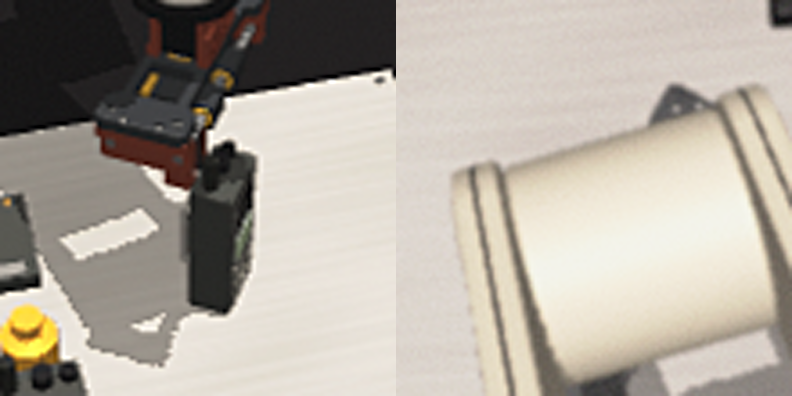

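The fingers sit just behind the plain upper back, centred, and the radio is upright. Next is the push.

servo_tool(moves="0.0013 0.0021 0 0 0 0; 0.0027 0.0042 0 0 0 0; 0.0040 0.0063 0 0 0 0; 0.0053 0.0085 0 0 0 0; 0.0067 0.0106 0 0 0 0; 0.0080 0.0127 0 0 0 0; 0.0093 0.0148 0 0 0 0; 0.0107 0.0169 0 0 0 0")

```text
t: 8.82
ee_pos: [554.4, 172.8, 144.7]
orientation: [-0.889, 1.61, -1.61]
ft_force: [0.0, -0.2, 0.6]
width: 14.9
```

```bash
python3 look.py b2 L
```

```text
8.825 [554.44287474 172.76582769 144.67016642] [ 0.03483842 -0.19979013  0.55641223] [[-0.533, 0.0, 0.846], [-0.846, 0.0, -0.533], [-0.0, -1.0, 0.0]]
```

View pics/b2.png

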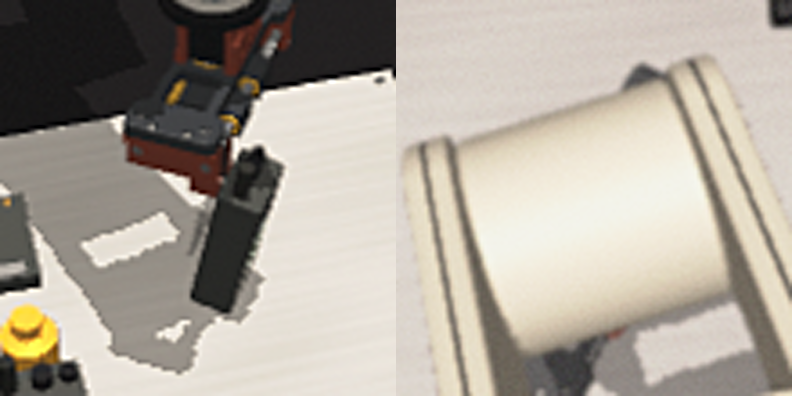

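servo_tool(moves="0.0011 0.0017 0 0 0 0; 0.0021 0.0034 0 0 0 0; 0.0032 0.0051 0 0 0 0; 0.0043 0.0068 0 0 0 0; 0.0050 0.0080 0 0 0 0; 0.0057 0.0091 0 0 0 0")

```text
t: 9.68
ee_pos: [560.1, 181.8, 144.7]
orientation: [-0.889, 1.61, -1.61]
ft_force: [0.4, 0.6, 1.4]
width: 15.3
```

```bash
python3 look.py b3 L
```

```text
9.675 [560.11863474 181.79059037 144.68613958] [0.43026567 0.60459412 1.37882678] [[-0.533, 0.0, 0.846], [-0.846, 0.0, -0.533], [-0.0, -1.0, 0.0]]
```

View pics/b3.png

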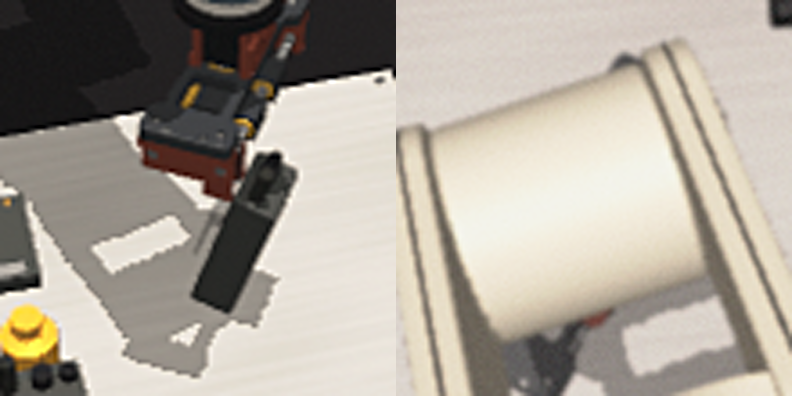

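servo_tool(moves="0.0007 0.0012 0 0 0 0; 0.0014 0.0023 0 0 0 0; 0.0021 0.0034 0 0 0 0; 0.0021 0.0034 0 0 0 0")

```text
t: 10.28
ee_pos: [562.2, 185.2, 144.7]
orientation: [-0.889, 1.61, -1.61]
ft_force: [-0.0, 0.2, 0.3]
width: 15.2
```

```bash
python3 look.py b4 L
```

```text
10.275 [562.20654742 185.18470561 144.68995364] [-0.04626512  0.21715031  0.34534221] [[-0.533, 0.0, 0.846], [-0.846, 0.0, -0.533], [-0.0, -1.0, 0.0]]
```

View pics/b4.png

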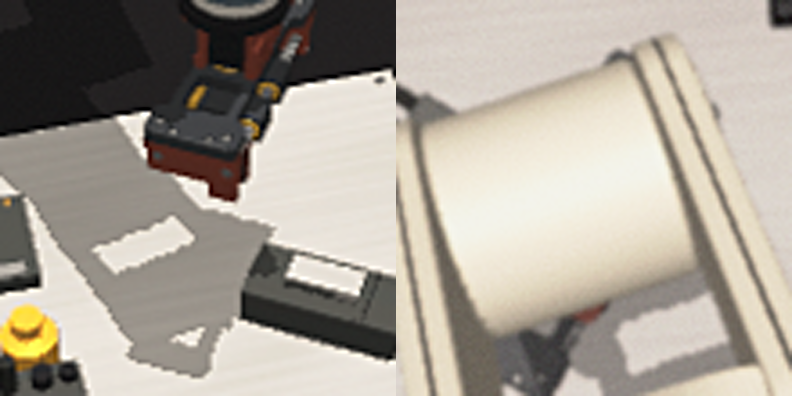

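The left radio is down flat with its clip up, and nothing is touching it. I'll retreat and check the whole scene.

servo_tool(moves="-0.010 -0.015 0.020 0 0 0; -0.015 -0.024 0.060 0 0 0; -0.030 -0.040 0.100 0 0 0; -0.060 -0.070 0.120 0 0 0; -0.090 -0.100 0.140 0 0 0; -0.110 -0.130 0.150 0 0 0; -0.110 -0.130 0.150 0 0 0; -0.110 -0.130 0.150 0 0 0")

```text
t: 11.38
ee_pos: [452.6, 55.3, 294.8]
orientation: [-0.888, 1.61, -1.61]
ft_force: [0.4, 0.0, -0.1]
width: 15.2
```

```bash
python3 - <<'E'
from h import *
for i,n in enumerate(("scene","top")):
    d=cam(n);cv2.imwrite(f"pics/{n}F.png",d["pixels"][...,::-1]);P=cloud(d)
    if n=="scene":
        m=(d["depth"]>0)&(P[...,0]>150)&(P[...,0]<900)&(abs(P[...,1])<380)&(P[...,2]>22)&(P[...,2]<190)
        k,l,st,c=cv2.connectedComponentsWithStats(m.astype(np.uint8))
        for j in range(1,k):
            if st[j,4]>40: q=P[l==j];print(st[j],q.min(0).round(),q.max(0).round(),np.median(q,0).round())
o=ctrl.get_obs();print(o["t"],o["ee_pos"],o["ft_force"])
E
```

```text
[194 164  23  26 440] [434. -17.  22.] [533.  39.  32.] [488.  11.  27.]
[ 272  177   56   31 1010] [550. 190.  22.] [678. 332.  63.] [619. 259.  46.]
[ 106  185   58   43 1120] [ 505. -265.   22.] [ 630. -114.   62.] [ 580. -183.   45.]
[ 200  195   39   68 1739] [596. -26.  22.] [780.  63. 184.] [760.  18.  70.]
11.475 [452.60971393  55.67599885 294.31560973] [-0.3775638   0.36484209  0.31578846]
```

View pics/sceneF.png

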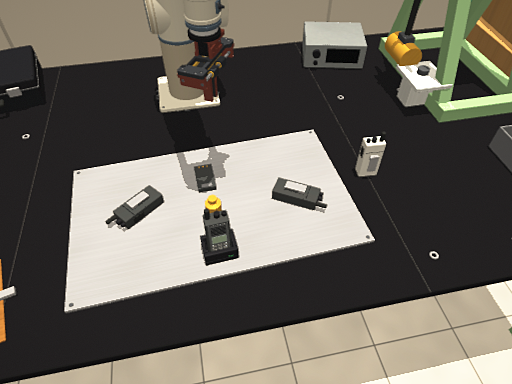

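Both radios lie on their fronts on the plate, at about (137,206) and (298,192). The battery, weight, charger and spare radio have not moved, and the arm is clear of everything, so I'm handing the job in.

```bash
python3 -c "
from workcell import ctrl
print(ctrl.close_job())"
```

```text
the job is handed in; nothing more can be done
None
```

Both radios tipped forward and now lie flat on their fronts on the plate. I pushed the right one first and then the left, slowly, with the fingertips on the plain upper back until each passed its balance point and fell free. I handed the job in at about 11.5 s.

- **Radios:** in the last pictures both have their clips facing up. Depth shows their bodies lying flat, with the highest points (the clips) 62–63 mm up, as expected. The base edge showed no visible sliding while either radio tilted.
- **Forces:** wrist force readings at the end of each move stayed under about 2 N.
- **Other things:** the battery, brass weight, charger, spare radio and white look-alike are where they were, within measuring error, and the arm was clear of everything.
- **Disagreements or limits:** no check failed. The arm hid the left radio from the top camera while I pushed it, so I judged that push from the scene camera only.

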